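# Fit a coin pot with its inner lid using the nested lid pair

### The arm

A 6-joint arm with a two-finger parallel gripper is mounted at the origin on the work surface. World frame = base frame: x ahead of the robot, y to its left, z up, the work surface at z = 0. Lengths are in m, angles in rad, forces in N, time in s.
With the tool pointing down it reaches from about 0.275 to 0.75 m from the base axis. Payload 10.2 kg.
Tool frame: the origin (TCP) lies midway between the tips of the shut fingers; the grasp point (between the pads) lies 19 mm behind it; z points along the fingers, x is the direction in which the jaws open and shut, and the axes are right-handed (so a half turn about z gives the same grasp; the last joint's range is limited). The gripper opens to 85 mm and grips with 20 to 120 N. Pads are 22 mm wide; open, the fingers measure 114 mm over their backs; the gripper's body (76 mm by 85 mm) begins 54 mm behind the grasp point. The pads swing forward as they close: fully open they stand 13 mm farther back than shut.
Start: joints at [1.072, 0.313, 1.498, -0, 1.331, -0.223], TCP at [0.143, 0.505, 0.231] pointing down, gripper open.
Joint ranges: [-2.94, 2.94], [-0.97, 2.17], [0.19, 2.56], [-1.23, 4.37], [0.02, 3.11], [-2.88, 2.88]. Speed limits (rad/s): [2.39, 2.39, 3.01, 3.14, 3.14, 3.14].

### API

Orientations are given as [roll, pitch, yaw] about the fixed x, y, z axes, in that order (R = Rz(yaw) Ry(pitch) Rx(roll)).
In Python, from station import r, claw, kin, imaging, job_done gives the robot as it stands. Calls block until the motion is done:
- r.goto(position, orientation): joint-space move of the TCP to a pose.
- r.move_l(position, velocity=0.15, rot=None): straight line of the TCP; rot=None keeps the orientation; velocity is the mean speed in m/s.
- r.move_joints(angles): joint-space move.
- claw.command_gripper(opening, squeeze=None): finger opening in m; squeeze is the grip in N (None keeps the last); returns when the fingers have stopped.
- r.wait(seconds).
- kin.solve_ik(position, orientation): joint angles nearest the present ones, or None.
- r.sense(): the state.
- imaging.grab_frame(name): name is "scene" or "top" or "wrist"; returns a dict with "frame" (420x560x3 uint8, red, green, blue), "range_z" (420x560 float32, m along the optical axis (not along the pixel's ray), 0 where there is no reading), "vertical_fov" (degrees; the focal length in pixels is half the picture's height over the tangent of half this angle, whatever the lens; pixels are square), "cx", "cy" (the principal point, pixels), "distortion" ([k1, k2, p1, p2, k3] as OpenCV has them; the pictures are not rectified), "T" (4x4, takes a point from camera to world coordinates); the wrist camera has in their place "mount" (4x4, takes a point from camera to tool coordinates, whose origin is the TCP and whose axes are the tool frame's). Camera axes: x right, y up, looking along -z (the intrinsics and any distortion apply to the point x, -y, -z); pixel columns grow to the right and rows downward; lengths in m; the calibration is good to about 2 mm. A picture is of the moment at which its call begins: read the wrist's pose just before it.
A pose or a line that the arm cannot do raises r.MotionError and nothing moves.
- job_done(): hands the job in, once; it reports no verdict.
The state is a dict: "time_s": time; "joint_positions": joint angles; "dq": joint speeds; "joint_torque": joint torques, N m; "position": TCP position; "eef_rot": TCP orientation; "ft_force": force on the tool from outside, world axes, zero at the start; "moment": the same for the moment, N m; "opening": finger opening in m.
Only numpy, scipy, OpenCV 4.12 (cv2) and the standard library are available. Lean on these libraries where they do the work, as an engineer would, in place of code of your own. Each camera call takes 0.05 s, during which the arm holds its last target.

### The job

Pull the coin pot's carriage out from under the coin counter until it meets its end stop, then carry the nested pair of lids from their rest by the inner lid's knob, lower them together onto the pot without dropping them, and let go of the knob. Then take the outer lid by its collar and raise it alone, level, until it is wholly clear above the knob, leaving the inner lid seated undisturbed on the pot for sealing; finish still holding the outer lid up there over the pot. The two lids must stay together until they are on the pot, and the other things on the counter stay where they are.

Things in the scene. Friction and masses are not known exactly. Their poses are not given: they have to be found in the camera images.
- carriage (a joint): Slide of the coin pot's carriage, in m: about 0 with the pot under the coin counter's spout, 0.150 at the end stop away from the machine. It slides stiffly (about 3 N) and stays where it is left.
- carriage_post (a point): Grip point on the carriage's upright black square post, 16 x 16 mm, at the carriage's end away from the machine. Post top 22 mm above this point, carriage plate 31 mm below it; the pot's wall is 47 mm behind it. +y is the direction in which the carriage slides out to the stop, z up.
- pot_mouth (a point): Centre of the mouth of the round steel pot fixed on the carriage, at rim height (95 mm above the counter). Outside diameter 102 mm, bore 94 mm. It lies 98 mm behind the post, on the machine's side. +y is the way out to the stop, z up. At the start it is partly under the machine's spout, 25 mm above the rim; at the stop it is 180 mm away from the spout.
- inner_knob (a point): Grip point on the inner lid's upright round black knob, diameter 20 mm; the knob's top is 10 mm above it. The knob rises through the outer lid's collar, whose top is 22 mm below this point. The inner lid's disc, which rests on the rim, has its underside 57 mm below this point: seated, the point is 57 mm above pot_mouth. z up, along the lid's axis.
- outer_collar (a point): Grip point on the outer lid's axis, 5 mm below the top of its upright round steel collar (outside diameter 40 mm, bore 32 mm). Lid's top plate is 21 mm below it, skirt's lower edge 35 mm below. Nested, it is 27 mm below inner_knob; with both lids seated it is 30 mm above pot_mouth, and the knob stands 37 mm above it, between the fingers. z up.
- inner_lid: Inner lid, aluminium, about 0.15 kg: disc of diameter 104 mm, 5 mm thick, with a chamfered plug below (diameter 88 mm, 10 mm deep) that drops into the pot's bore with 3 mm play all round. Origin: centre of the plug's underside, 67 mm below inner_knob. Lifting it by the knob brings the outer lid too. At the start both lie nested on a round rest, rim 25 mm above the counter.
- outer_lid: Outer lid, steel, about 0.2 kg: round cap, diameter 118 mm, plate 4 mm thick, skirt inside diameter 112 mm; it lies loosely on the inner lid's disc and lifts off by its collar. Origin: centre of the skirt's lower edge.
- counter: White and grey coin counter, 280 mm wide, 250 mm tall, with a fixed slide track 150 mm wide. Origin on the work surface on the track's centre line; the track runs to +y as far as 240 mm and ends in the stop; the spout begins 80 mm and the housing 140 mm to -y, the housing ends at 370 mm.
- coin_roll_a: Bystander: paper coin roll standing upright, diameter 26 mm, 55 mm tall, beside the track; origin under its centre.
- coin_roll_b: Bystander: brown coin roll standing upright, diameter 24 mm, 50 mm tall, beside the track; origin under its centre.
- stamp: Bystander: wooden hand stamp standing upright, diameter 32 mm, 68 mm tall, beside the lid rest; origin under its centre.
- calculator: Bystander: desk calculator 150 x 100 x 16 mm; origin under its centre.
- stapler: Bystander: stapler 130 x 36 x 50 mm; origin under its centre.
- pen_cup: Bystander: black cup, diameter 76 mm, 95 mm tall, with pens to 150 mm; origin under its centre.
Things that resemble listed ones, but are neither listed nor needed, are in the scene too. Leave any red look-alike of the outer_lid alone.

How it is judged:
By the outcome, as a careful person would: the job done as asked, in the order asked, and still so for the second after the job is handed in, while the arm keeps its last pose, push and grip.
It also fails if it takes over 69 s, if anything falls off the work surface, if the arm or the gripper's body presses on something with over 40 N, if the wrist force passes 120 N, or if a joint passes its speed limit or range.

## Working session

There is one attempt and no reset: what is moved stays moved. The work goes in short steps, each a Python script; the robot and the scene stay as the last script left them, time stands still between calls to the robot, and variables do not carry over. Pictures are saved under pics/ and viewed, and the job is handed in when it is done.

```bash
mkdir -p pics; ls; cat > h.py <<'E'
import numpy as np, cv2
from station import r, claw, kin, imaging, job_done
def grab(n):
    s=r.sense(); d=imaging.grab_frame(n)
    if n=='wrist':
        from scipy.spatial.transform import Rotation as R
        T=np.eye(4);T[:3,:3]=R.from_euler('xyz',s['eef_rot']).as_matrix();T[:3,3]=s['position']
        d['T']=T@d['mount']
    return d
def K(d):
    h=d['frame'].shape[0]; f=h/2/np.tan(np.radians(d['vertical_fov'])/2)
    return np.array([[f,0,d['cx']],[0,f,d['cy']],[0,0,1.]])
def ray(d,u,v):
    p=cv2.undistortPoints(np.array([[[u,v]]],float),K(d),np.array(d['distortion'],float))[0,0]
    return np.array([p[0],-p[1],-1.])
def at_z(d,u,v,z):
    q=d['T'][:3,:3]@ray(d,u,v); o=d['T'][:3,3]; return o+q*(z-o[2])/q[2]
def at_depth(d,u,v):
    z=float(d['range_z'][int(round(v)),int(round(u))]); return (d['T']@np.append(ray(d,u,v)*z,1))[:3]
def cloud(d):
    H,W=d['range_z'].shape; u,v=np.meshgrid(np.arange(W),np.arange(H))
    p=cv2.undistortPoints(np.stack([u,v],-1).reshape(-1,1,2).astype(float),K(d),np.array(d['distortion'],float))[:,0]
    z=d['range_z'].reshape(-1,1); P=np.hstack([p[:,:1],-p[:,1:],-np.ones_like(z)])*z
    W3=P@d['T'][:3,:3].T+d['T'][:3,3]; W3[z[:,0]==0]=np.nan
    return W3.reshape(H,W,3)
def save(d,name,crop=None,s=1):
    im=d['frame'][:,:,::-1]
    if crop: u0,v0,u1,v1=crop; im=im[v0:v1,u0:u1]
    if s!=1: im=cv2.resize(im,None,fx=s,fy=s,interpolation=cv2.INTER_CUBIC)
    cv2.imwrite('pics/'+name+'.png',im)
E
python3 - <<'E'
from h import *
import pickle
for n in ['scene','top','wrist']:
    d=grab(n); save(d,n+'0'); pickle.dump(d,open(n+'0.pkl','wb')); print(n,d['vertical_fov'],d['cx'],d['cy'],d['distortion'],np.round(d['T'],3).tolist())
s=r.sense(); print(s['time_s'],s['position'],s['eef_rot'],s['opening'])
E
```

```text
pics
scene 57.63291289390359 278.2766178654344 210.83520776619562 [0.00357719 0.         0.         0.         0.        ] [[0.859, -0.371, 0.353, 0.827], [0.512, 0.643, -0.57, -0.408], [-0.015, 0.671, 0.742, 0.777], [0.0, 0.0, 0.0, 1.0]]
top 43.649487575541606 293.95825005771763 210.84172491065945 [-0.04706752  0.          0.          0.          0.        ] [[-0.013, 0.988, -0.157, 0.296], [-1.0, -0.011, 0.014, 0.129], [0.012, 0.157, 0.988, 1.5], [0.0, 0.0, 0.0, 1.0]]
wrist 66.87075502725165 275.9566292813284 204.302035427843 [0.01678608 0.         0.         0.         0.        ] [[0.273, -0.916, -0.294, 0.069], [0.962, 0.26, 0.084, 0.527], [-0.001, -0.306, 0.952, 0.374], [0.0, 0.0, 0.0, 1.0]]
0.15 [0.14289368 0.50500134 0.23090839] [-3.14137260e+00  8.33818318e-04  1.29494362e+00] 0.08515414139025299
```

View pics/scene0.png

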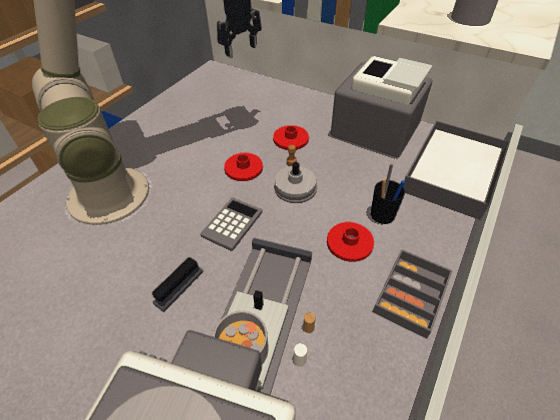

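View pics/top0.png

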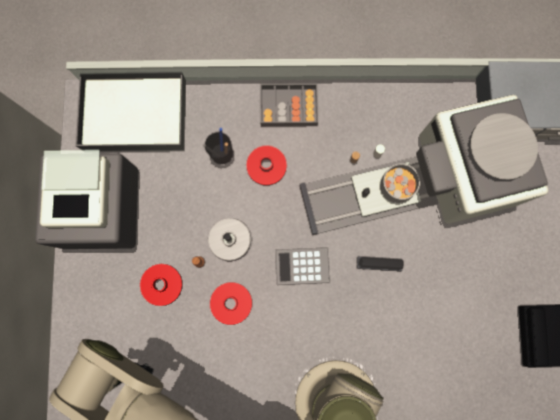

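View pics/wrist0.png

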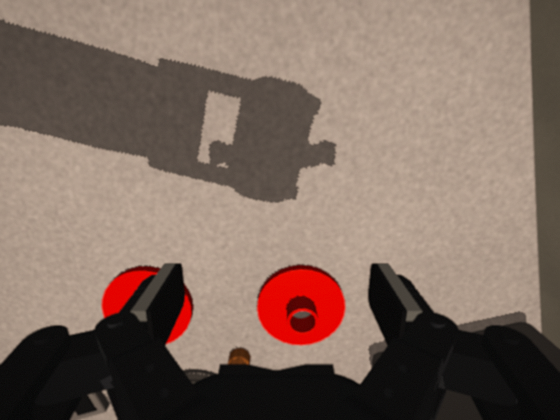

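The steel nested lid pair with its black knob is at scene (296,182) and top (229,239). The three red lids (scene (243,166), (291,137), (350,240)) are look-alikes with no knob, so I leave them alone. The carriage post is at scene (258,298) and top (366,192). I'll check both in enlarged crops.

```bash
python3 - <<'E'
from h import *
import pickle
d=pickle.load(open('top0.pkl','rb')); e=pickle.load(open('scene0.pkl','rb'))
a=cv2.resize(d['frame'][140:280,180:300,::-1],(400,467),interpolation=cv2.INTER_CUBIC)
b=cv2.resize(d['frame'][140:240,290:440,::-1],(400,267),interpolation=cv2.INTER_CUBIC)
im=np.zeros((600,800,3),np.uint8); im[:467,:400]=a; im[:267,400:]=b
c=cv2.resize(e['frame'][140:210,250:350,::-1],(400,280),interpolation=cv2.INTER_CUBIC); im[300:580,400:]=c
cv2.imwrite('pics/c0.png',im)
cv2.imwrite('pics/c1.png',cv2.resize(e['frame'][230:390,200:330,::-1],None,fx=3.7,fy=3.7,interpolation=cv2.INTER_CUBIC))
E
```

```text
(no output)
```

View pics/c0.png

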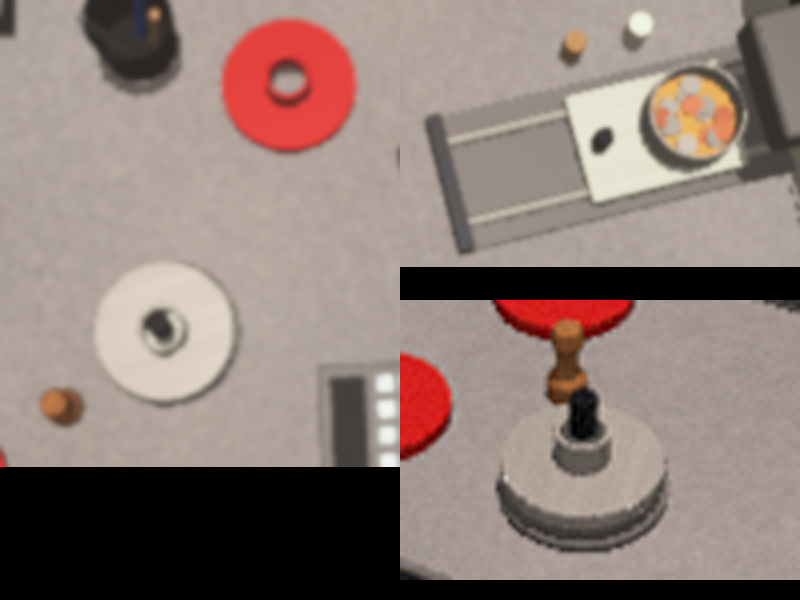

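View pics/c1.png

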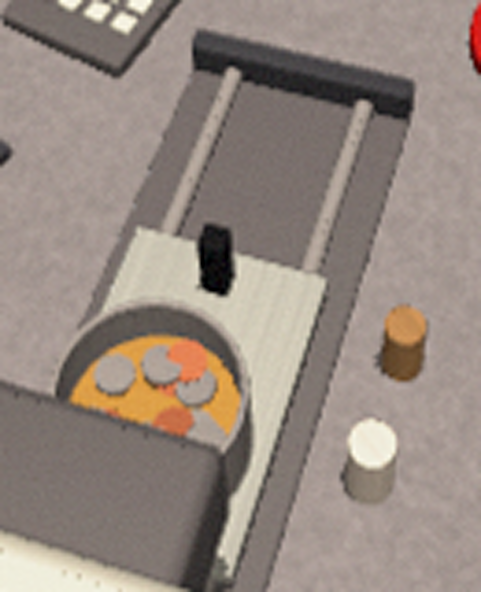

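```bash
python3 - <<'E'
from h import *
import pickle
from scipy.optimize import least_squares
def circ(P):
    f=lambda q:np.hypot(P[:,0]-q[0],P[:,1]-q[1])-q[2]
    q=least_squares(f,[*P[:,:2].mean(0),.05],loss='soft_l1',f_scale=.001).x; return q
for n in ['top0','scene0']:
    d=pickle.load(open(n+'.pkl','rb')); C=cloud(d)
    print(n)
    # lids region
    if n=='top0': box=(180,190,280,290); knob=(229,239); pb=(290,150,440,240); post=(366,192)
    else: box=(265,150,330,205); knob=(296,182); pb=(200,230,330,390); post=(258,298)
    P=C[box[1]:box[3],box[0]:box[2]].reshape(-1,3)
    h=P[:,2]
    for lo,hi in [(.026,.043),(.052,.068),(.08,.1)]:
        Q=P[(h>lo)&(h<hi)]; 
        if len(Q): print(lo,len(Q),np.round(np.median(Q,0),4),'midrange',np.round((Q.min(0)+Q.max(0))/2,4),np.round(np.ptp(Q,axis=0),4))
    P=C[pb[1]:pb[3],pb[0]:pb[2]].reshape(-1,3)
    print(np.histogram(P[:,2],bins=np.arange(0,.15,.005)))
    u,v=post
    print(np.round(C[v-12:v+13:2,u-6:u+7:3,:],3)[...,2])
E
```

```text
top0
0.026 1200 [0.4505 0.2906 0.0347] midrange [0.4453 0.3092 0.0345] [0.1309 0.149  0.017 ]
0.052 116 [0.4373 0.3045 0.0623] midrange [0.4257 0.3296 0.06  ] [0.0909 0.1169 0.0159]
0.08 47 [0.4528 0.2895 0.0916] midrange [0.4526 0.2888 0.0892] [0.0182 0.018  0.0181]
(array([3396, 2165, 1021,  315,  229,  444,  902,  326,   39,   56,   58,
        160,  278,  260,  175,   67,   53,   51,   83,   88,   22,    0,
          0,    0,    0,    8,   34,   26,   26]), array([0.   , 0.005, 0.01 , 0.015, 0.02 , 0.025, 0.03 , 0.035, 0.04 ,
       0.045, 0.05 , 0.055, 0.06 , 0.065, 0.07 , 0.075, 0.08 , 0.085,
       0.09 , 0.095, 0.1  , 0.105, 0.11 , 0.115, 0.12 , 0.125, 0.13 ,
       0.135, 0.14 , 0.145]))
[[0.033 0.037 0.03  0.035 0.028]
 [0.036 0.031 0.032 0.036 0.034]
 [0.031 0.029 0.031 0.029 0.036]
 [0.03  0.03  0.032 0.033 0.029]
 [0.036 0.087 0.085 0.029 0.031]
 [0.032 0.077 0.087 0.082 0.029]
 [0.032 0.073 0.083 0.088 0.033]
 [0.034 0.061 0.057 0.03  0.037]
 [0.036 0.041 0.03  0.024 0.036]
 [0.029 0.034 0.034 0.029 0.031]
 [0.032 0.036 0.034 0.037 0.036]
 [0.024 0.03  0.029 0.027 0.026
[... 472 characters left out ...]
  0,    2,   12,   11,   14]), array([0.   , 0.005, 0.01 , 0.015, 0.02 , 0.025, 0.03 , 0.035, 0.04 ,
       0.045, 0.05 , 0.055, 0.06 , 0.065, 0.07 , 0.075, 0.08 , 0.085,
       0.09 , 0.095, 0.1  , 0.105, 0.11 , 0.115, 0.12 , 0.125, 0.13 ,
       0.135, 0.14 , 0.145]))
[[0.01  0.008 0.006 0.007 0.009]
 [0.007 0.009 0.008 0.007 0.007]
 [0.007 0.084 0.085 0.006 0.007]
 [0.007 0.084 0.084 0.083 0.007]
 [0.008 0.085 0.085 0.084 0.006]
 [0.031 0.084 0.086 0.078 0.006]
 [0.031 0.074 0.08  0.072 0.03 ]
 [0.032 0.066 0.069 0.066 0.032]
 [0.032 0.06  0.064 0.06  0.03 ]
 [0.033 0.05  0.053 0.051 0.031]
 [0.032 0.041 0.044 0.045 0.035]
 [0.031 0.031 0.034 0.036 0.031]
 [0.032 0.03  0.029 0.032 0.032]]
```

```bash
python3 - <<'E'
from h import *
import pickle
from scipy.optimize import least_squares
for n in ['top0','scene0']:
    d=pickle.load(open(n+'.pkl','rb')); C=cloud(d); P=C.reshape(-1,3)
    def near(c,rad,lo,hi):
        return P[(np.hypot(P[:,0]-c[0],P[:,1]-c[1])<rad)&(P[:,2]>lo)&(P[:,2]<hi)]
    Q=near((.453,.289),.075,.028,.041)
    # outline of lid: hull circle
    c,rd=cv2.minEnclosingCircle(Q[:,:2].astype(np.float32)); print(n,'lid',c,rd,Q.mean(0))
    Q=near((.453,.289),.02,.083,.1); c,rd=cv2.minEnclosingCircle(Q[:,:2].astype(np.float32)); print('knob',c,rd)
    u,v=(366,192) if n=='top0' else (258,298)
    p=C[v-3,u]; print('p',p)
    Q=near(at_z(d,u,v,.08),.03,.079,.092); print('post',len(Q),Q.mean(0),(Q.min(0)+Q.max(0))/2,np.ptp(Q,axis=0))
    # rim
    g=at_z(d,400,183,.095) if n=='top0' else at_z(d,243,335,.095)
    Q=near(g,.062,.088,.102); f=lambda q:np.hypot(Q[:,0]-q[0],Q[:,1]-q[1])-q[2]
    q=least_squares(f,[g[0],g[1],.049],loss='soft_l1',f_scale=.002).x; print('rim',len(Q),q)
    # stop bar
    for z in (.02,):
        for uv in ([(302,183),(316,231),(356,172),(366,213),(413,205)] if n=='top0' else [(253,244),(311,258)]): print(uv,at_z(d,*uv,z)[:2])
E
```

```text
top0 lid (0.4524584710597992, 0.29113370180130005) 0.05899249017238617 [0.4518498  0.29106825 0.03469211]
knob (0.4530002176761627, 0.2895403802394867) 0.009908182546496391
p [ 0.57945941 -0.0909393   0.08595782]
post 36 [ 0.57731422 -0.09174328  0.08417633] [ 0.57712772 -0.09130876  0.08495064] [0.01803285 0.01755081 0.01102098]
rim 208 [ 0.5998979  -0.18684519  0.04889372]
(302, 183) [0.61223153 0.08317934]
(316, 231) [0.472526   0.04555847]
(356, 172) [ 0.64319873 -0.07389754]
(366, 213) [ 0.52265972 -0.09873693]
(413, 205) [ 0.54440541 -0.23535508]
scene0 lid (0.45260441303253174, 0.2917516529560089) 0.05944003164768219 [0.4574969  0.28387111 0.0342481 ]
knob (0.45393386483192444, 0.2908400595188141) 0.009916016831994057
p [ 0.58011278 -0.09424637  0.08388057]
post 62 [ 0.57767865 -0.09219241  0.08314669] [ 0.57722074 -0.09177432  0.08276876] [0.01760065 0.0163871  0.00646701]
rim 282 [ 0.60039787 -0.18722463  0.04861427]
(253, 244) [0.46943346 0.04806825]
(311, 258) [0.61324    0.08289198]
```

```bash
python3 - <<'E'
from h import *
import pickle
d=pickle.load(open('scene0.pkl','rb'))
for uv,z in [((309,316),.05),((300,348),.055)]: print(at_z(d,*uv,z))
a=np.radians(14); p=np.array([.5775,-.092])
for yaw in (a,a-np.pi):
    for x in [(*p,.18),(*p,.045),(*(p+.15*np.array([-np.sin(a),np.cos(a)])),.045)]:
        print(yaw,kin.solve_ik(list(x),[np.pi,0,yaw]))
E
```

```text
[ 0.68485876 -0.06683747  0.05      ]
[ 0.70178015 -0.1367644   0.055     ]
0.24434609527920614 [-3.58192198e-01  4.85158111e-01  1.38434606e+00 -4.44089210e-16
  1.27208848e+00 -6.02538294e-01]
0.24434609527920614 [-3.58192198e-01  6.43469753e-01  1.51269528e+00 -4.44089210e-16
  9.85427623e-01 -6.02538294e-01]
0.24434609527920614 [-1.16895169e-01  5.70975114e-01  1.64529019e+00 -4.44089210e-16
  9.25327348e-01 -3.61241264e-01]
-2.897246558310587 [-0.3581922   0.48515811  1.38434606  0.          1.27208848  2.53905436]
-2.897246558310587 [-0.3581922   0.64346975  1.51269528  0.          0.98542762  2.53905436]
-2.897246558310587 [-0.11689517  0.57097511  1.64529019  0.          0.92532735  2.78035139]
```

```bash
python3 - <<'E'
from h import *
a=np.radians(14); p=np.array([.5774,-.0918]); rot=[np.pi,0,a]
r.goto([*p,.17],rot); claw.command_gripper(.05,30)
r.move_l([*p,.045],.12)
print(r.sense()['ft_force'],r.sense()['position'])
claw.command_gripper(.005,40)
s=r.sense(); print(s['time_s'],s['opening'],s['ft_force'],s['moment'])
d=grab('wrist'); save(d,'w1'); d=grab('scene'); save(d,'s1',(180,200,340,390),3)
E
```

```text
[-0.1000924  -0.17659534  0.72549574] [ 0.57783747 -0.09195169  0.04574671]
4.8 0.015261136364491988 [-10.61148503  -1.82258028   7.7434601 ] [-0.31694237  1.37084426 -0.17223358]
```

View pics/s1.png

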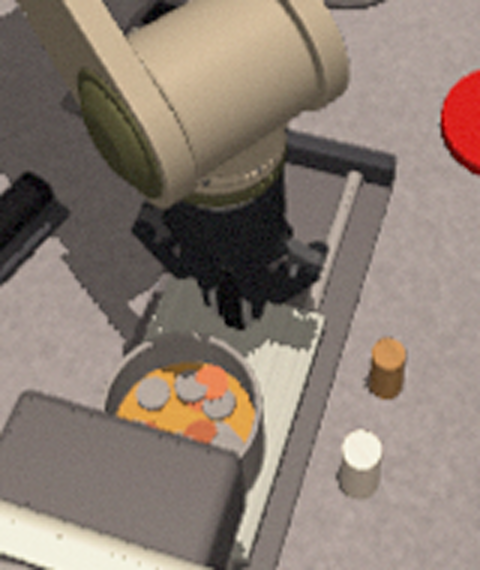

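The post is gripped (opening 15.3 mm). Now I pull it out while watching the force.

```bash
python3 - <<'E'
from h import *
a=np.radians(14); u=np.array([-np.sin(a),np.cos(a)]); n=np.array([np.cos(a),np.sin(a)])
p=np.array(r.sense()['position']); p0=p.copy(); off=-.0006
def tgt(s,off): return [*(p0[:2]+u*s+n*off),p0[2]]
for s in (.02,.07,.12,.14,.146,.149,.152,.155,.158):
    r.move_l(tgt(s,off),.08 if s<.145 else .03)
    t=r.sense(); f=np.array(t['ft_force'])[:2]; pos=np.array(t['position'])
    fs,fn=f@u,f@n
    print(s,round(t['time_s'],2),'along %.1f across %.1f fz %.1f'%(fs,fn,t['ft_force'][2]),'trav %.4f'%((pos-p0)[:2]@u),round(t['opening'],4))
    if s>=.14 and fs<-14: break
    off+=np.clip(fn*6e-5,-.001,.001)
d=grab('scene'); save(d,'s2',(180,180,360,390),2.8)
E
```

```text
0.02 5.3 along 2.9 across 6.1 fz -3.3 trav 0.0207 0.0154
0.07 6.08 along 2.4 across 7.0 fz -3.7 trav 0.0705 0.0153
0.12 6.85 along 2.5 across 8.8 fz -5.7 trav 0.1205 0.0155
0.14 7.25 along -25.1 across -1.6 fz -6.3 trav 0.1356 0.0156
```

View pics/s2.png

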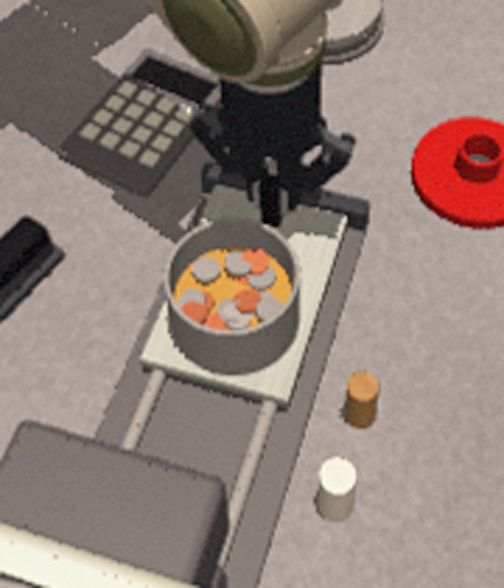

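```bash
python3 - <<'E'
from h import *
import pickle
from scipy.optimize import least_squares
claw.command_gripper(.045)
p=r.sense()['position']; print(p)
r.move_l([p[0],p[1],.17],.2)
r.goto([.45,.12,.30],[np.pi,0,np.radians(14)])
print(r.sense()['time_s'])
for n in ('scene','top'):
    d=grab(n); pickle.dump(d,open(n+'3.pkl','wb')); save(d,n+'3'); P=cloud(d).reshape(-1,3)
    g=np.array([.565,-.05]); 
    Q=P[(np.hypot(P[:,0]-g[0],P[:,1]-g[1])<.065)&(P[:,2]>.088)&(P[:,2]<.102)]
    f=lambda q:np.hypot(Q[:,0]-q[0],Q[:,1]-q[1])-q[2]
    print(n,len(Q),least_squares(f,[*g,.049],loss='soft_l1',f_scale=.002).x)
save(pickle.load(open('scene3.pkl','rb')),'s3c',(200,220,340,380),3.7)
save(pickle.load(open('top3.pkl','rb')),'t3c',(280,150,480,250),4)
E
```

```text
[0.54301005 0.04416316 0.0456632 ]
9.2083
scene 388 [ 0.56995952 -0.05996399  0.04867156]
top 197 [ 0.56934631 -0.05909587  0.04868442]
```

View pics/s3c.png

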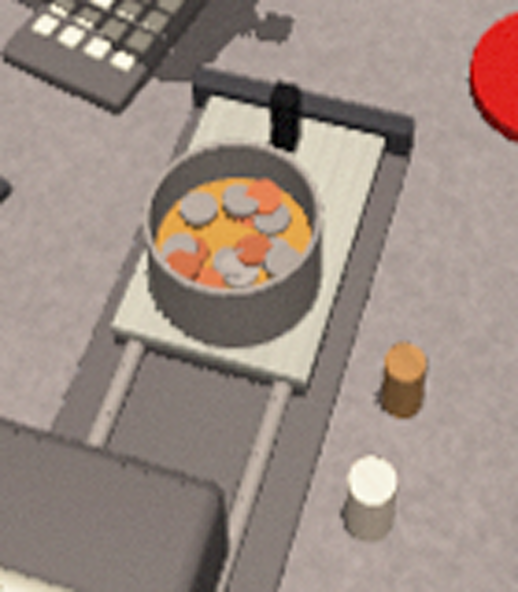

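View pics/t3c.png

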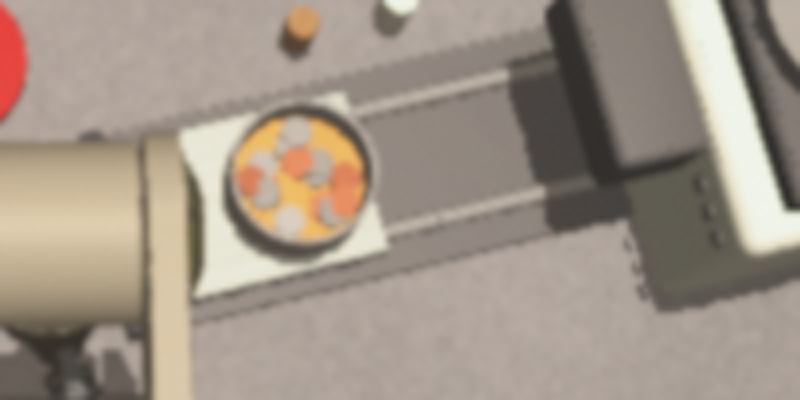

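```bash
python3 - <<'E'
from h import *
import pickle
a=np.radians(13.6); u=np.array([-np.sin(a),np.cos(a)]); n=np.array([np.cos(a),np.sin(a)])
for nm in ('scene3','top0','scene0'):
    d=pickle.load(open(nm+'.pkl','rb')); P=cloud(d).reshape(-1,3)
    pot=np.array([.5697,-.0595])
    q=P[:,:2]-pot; s=q@u; t=q@n
    for lo,hi in ((-.065,-.02),(.02,.065)):
        m=(t>lo)&(t<hi)&(s>.05)&(s<.17)&(P[:,2]<.2)
        print(nm,lo)
        for b in np.arange(.06,.16,.005):
            k=m&(s>=b)&(s<b+.005)
            if k.sum()>2: print('  s %.3f n %d z med %.4f max %.4f'%(b,k.sum(),np.median(P[k,2]),P[k,2].max()))
E
```

```text
scene3 -0.065
  s 0.075 n 4 z med 0.0311 max 0.0318
  s 0.080 n 9 z med 0.0317 max 0.0330
  s 0.085 n 15 z med 0.0317 max 0.0331
  s 0.090 n 21 z med 0.0315 max 0.0333
  s 0.095 n 32 z med 0.0306 max 0.0341
  s 0.100 n 24 z med 0.0312 max 0.0326
  s 0.105 n 28 z med 0.0306 max 0.0338
  s 0.110 n 28 z med 0.0309 max 0.0344
  s 0.115 n 25 z med 0.0308 max 0.0336
  s 0.120 n 39 z med 0.0305 max 0.0363
  s 0.125 n 36 z med 0.0334 max 0.0362
  s 0.130 n 33 z med 0.0343 max 0.0372
  s 0.135 n 24 z med 0.0337 max 0.0354
scene3 0.02
  s 0.060 n 27 z med 0.0305 max 0.0327
  s 0.065 n 32 z med 0.0307 max 0.0337
  s 0.070 n 33 z med 0.0312 max 0.0348
  s 0.075 n 37 z med 0.0309 max 0.0346
  s 0.080 n 36 z med 0.0301 max 0.0329
  s 0.085 n 37 z med 0.0312 max 0.0330
  s 0.090 n 38 z med 0.0307 max 0.0344
  s 0.095 n 37 z med 0.0307 max 0.0333
  s 0.100 n 37 z med 0.0311 max 0.0348
  s 0.105 n 30 z med 0.0308 max 0.0338
  s 0.110 n 39 z med 0.0306 max 0.0334
  s 0.115 n 30 z med 0.0302 max 0.0328
  s 0.120 n 58 z med 0.0287 max 0.0364
  s 0.125 n 35 z med 0.0339 max 0.0370
  s 0.130 n 36 z med 0.
[... 2249 characters left out ...]
1 z med 0.0338 max 0.0368
  s 0.140 n 3 z med 0.0317 max 0.0321
scene0 0.02
  s 0.060 n 35 z med 0.0092 max 0.0223
  s 0.065 n 35 z med 0.0090 max 0.0223
  s 0.070 n 35 z med 0.0085 max 0.0205
  s 0.075 n 35 z med 0.0087 max 0.0207
  s 0.080 n 35 z med 0.0090 max 0.0215
  s 0.085 n 31 z med 0.0084 max 0.0199
  s 0.090 n 38 z med 0.0096 max 0.0213
  s 0.095 n 29 z med 0.0083 max 0.0213
  s 0.100 n 35 z med 0.0088 max 0.0201
  s 0.105 n 30 z med 0.0083 max 0.0217
  s 0.110 n 35 z med 0.0087 max 0.0218
  s 0.115 n 31 z med 0.0086 max 0.0209
  s 0.120 n 123 z med 0.0217 max 0.0369
  s 0.125 n 44 z med 0.0337 max 0.0361
  s 0.130 n 29 z med 0.0346 max 0.0368
  s 0.135 n 25 z med 0.0332 max 0.0362
```

Plate edge and stop-bar face coincide at s≈0.123 m, and the pull force rose to 25 N, so the carriage is at the stop. Next I hover over the knob and refine its position with the wrist camera.

```bash
python3 - <<'E'
from h import *
import pickle
r.goto([.4533,.2902,.19],[np.pi,0,np.radians(14)]); claw.command_gripper(.06)
d=grab('wrist'); pickle.dump(d,open('w4.pkl','wb')); save(d,'w4',None,1.4)
e=grab('scene'); pickle.dump(e,open('s4.pkl','wb'))
s=r.sense(); print(s['time_s'],s['position'],s['eef_rot'])
P=cloud(d).reshape(-1,3)
for c,rad,lo,hi,nm in [((.453,.29),.02,.083,.1,'knob'),((.453,.29),.075,.028,.041,'lid')]:
    Q=P[(np.hypot(P[:,0]-c[0],P[:,1]-c[1])<rad)&(P[:,2]>lo)&(P[:,2]<hi)]
    if len(Q): print(nm,len(Q),cv2.minEnclosingCircle(Q[:,:2].astype(np.float32)),Q.mean(0))
E
```

```text
10.5333 [0.45354699 0.28983282 0.19034374] [-3.14154881e+00 -6.10484859e-04  2.43671464e-01]
knob 500 ((0.45265787839889526, 0.29242509603500366), 0.009960162453353405) [0.4524443  0.29336526 0.09153266]
lid 9840 ((0.4525905251502991, 0.2928732633590698), 0.05925853177905083) [0.45144844 0.29664715 0.0342023 ]
```

View pics/w4.png

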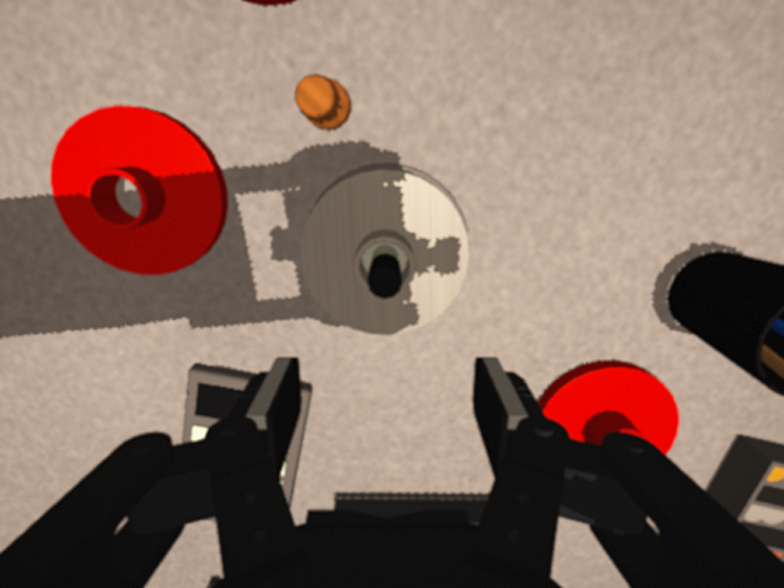

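The wrist view shows the black knob at about (384,275), midway between the fingers, with the stamp and red lids clear. I grip it and lift a little.

```bash
python3 - <<'E'
from h import *
import pickle
x,y=.4529,.2914
r.move_l([x,y,.10],.15); claw.command_gripper(.045)
r.move_l([x,y,.0645],.08); print(r.sense()['ft_force'])
claw.command_gripper(.01,60)
s=r.sense(); print(s['time_s'],s['opening'],s['position'],s['ft_force'],s['moment'])
r.move_l([x,y,.0745],.04)
s=r.sense(); print(s['time_s'],s['opening'],s['position'],s['ft_force'],s['moment'])
r.move_l([x,y,.185],.15)
s=r.sense(); print(s['time_s'],s['opening'],s['position'],s['ft_force'],s['moment'])
d=grab('scene'); pickle.dump(d,open('s5.pkl','wb')); save(d,'s5',(220,80,380,220),4.5)
d=grab('wrist'); pickle.dump(d,open('w5.pkl','wb')); save(d,'w5')
E
```

```text
[-0.54337451  0.2127485   0.33978879]
12.525 0.018258570247753955 [0.45311052 0.29151815 0.06520479] [-1.77340653 -0.33256633  5.99262226] [-0.15268796  0.33769784  0.04656867]
12.925 0.017733095988260034 [0.45291682 0.29140511 0.07457259] [-0.04581696  0.81796138 -3.46993168] [-0.04485209 -0.03113594 -0.05288972]
13.8083 0.018350527737004595 [0.45243566 0.29121288 0.18396686] [-0.37914693 -0.19015318 -1.60050198] [-0.01879407  0.02544487 -0.00956663]
```

View pics/s5.png

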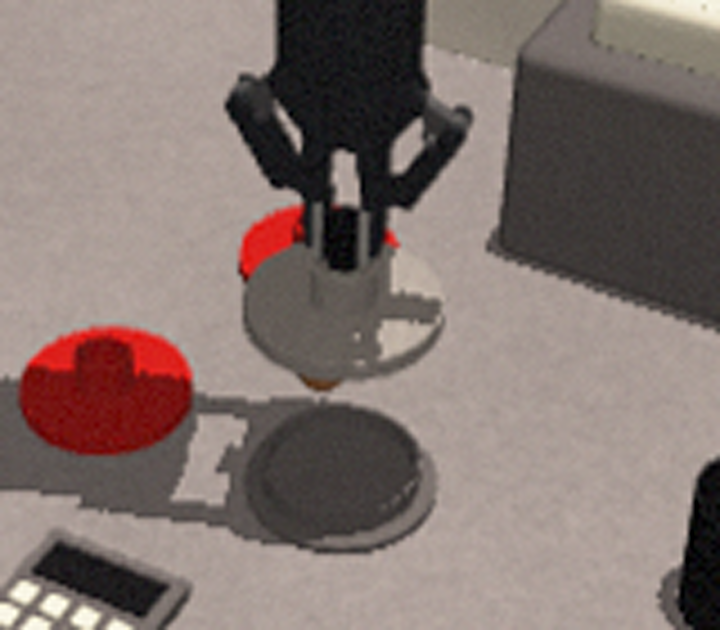

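View pics/w5.png

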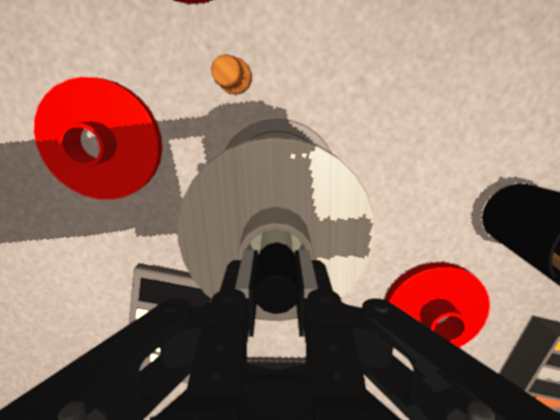

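Both lids are up, nested, in the scene crop. Next I check tilt and where the lid centre sits relative to the TCP.

```bash
python3 - <<'E'
from h import *
import pickle
for n in ('s5','w5'):
    d=pickle.load(open(n+'.pkl','rb')); P=cloud(d).reshape(-1,3)
    rr=np.hypot(P[:,0]-.4526,P[:,1]-.2913)
    Q=P[(rr<.064)&(rr>.022)&(P[:,2]>.135)&(P[:,2]<.17)]
    m=np.ones(len(Q),bool)
    for _ in range(4):
        A=np.c_[Q[:,:2]-[.4526,.2913],np.ones(len(Q))]; c=np.linalg.lstsq(A[m],Q[m,2],rcond=None)[0]; m=abs(Q[:,2]-A@c)<.003
    print(n,m.sum(),'slopes deg',np.degrees(c[:2]),'z',c[2],cv2.minEnclosingCircle(Q[m,:2].astype(np.float32)))
E
```

```text
s5 741 slopes deg [-0.14717083  0.13869386] z 0.15296202478980667 ((0.45326709747314453, 0.29263654351234436), 0.06002025306224823)
w5 19088 slopes deg [-0.06571446 -0.05402663] z 0.15278995973022902 ((0.4527066946029663, 0.29261013865470886), 0.05913013219833374)
```

```bash
python3 - <<'E'
from h import *
import pickle
x,y=.5697,-.0602
r.move_l([.4526,.2913,.205],.15)
r.move_l([x,y,.205],.18)
r.move_l([x,y,.160],.10)
r.wait(.3)
s=r.sense(); print(s['time_s'],s['opening'],s['position'],s['ft_force'],s['moment'])
d=grab('scene'); pickle.dump(d,open('s6.pkl','wb')); save(d,'s6',(200,150,340,310),3.7)
d=grab('wrist'); pickle.dump(d,open('w6.pkl','wb')); save(d,'w6')
d=pickle.load(open('s6.pkl','rb'))
P=cloud(d).reshape(-1,3)
rr=np.hypot(P[:,0]-x,P[:,1]-y); Q=P[(rr<.066)&(P[:,2]>.118)&(P[:,2]<.137)]
print(cv2.minEnclosingCircle(Q[:,:2].astype(np.float32)),np.median(Q,0))
E
```

```text
17.3 0.01795109748521764 [ 0.56985054 -0.06025267  0.16042599] [-0.87310951 -0.10557771 -2.17084999] [-0.00030781  0.01583993 -0.01493915]
((0.5707038640975952, -0.058482006192207336), 0.05970554053783417) [ 0.58587621 -0.07566725  0.12909269]
```

View pics/s6.png

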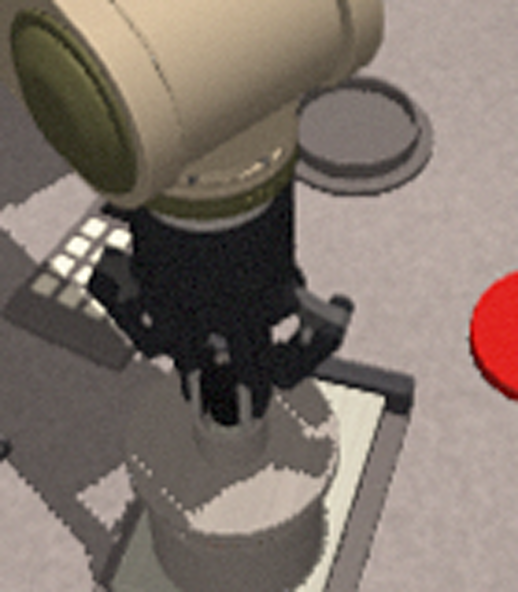

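View pics/w6.png

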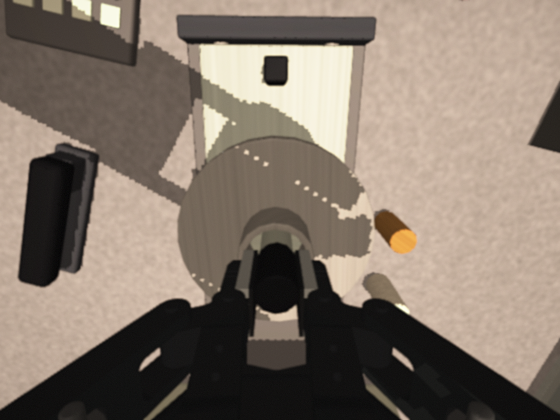

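```bash
python3 - <<'E'
from h import *
import pickle
d=pickle.load(open('w6.pkl','rb')); C=cloud(d); P=C.reshape(-1,3)
rr=np.hypot(P[:,0]-.547,P[:,1]-.036); Q=P[(rr<.03)&(P[:,2]>.078)&(P[:,2]<.092)]
post=cv2.minEnclosingCircle(Q[:,:2].astype(np.float32)); print('post',len(Q),post,Q.mean(0))
a=np.radians(13.6); u=np.array([-np.sin(a),np.cos(a)])
print('pot from wrist',np.array(post[0])-.098*u)
rr=np.hypot(P[:,0]-.57,P[:,1]+.06); Q=P[(rr<.066)&(P[:,2]>.118)&(P[:,2]<.137)]
print('lid',cv2.minEnclosingCircle(Q[:,:2].astype(np.float32)))
rr=np.hypot(P[:,0]-.57,P[:,1]+.06); Q=P[(rr<.025)&(P[:,2]>.150)&(P[:,2]<.1575)]
print('collar',len(Q),cv2.minEnclosingCircle(Q[:,:2].astype(np.float32)))
E
```

```text
post 672 ((0.5464193224906921, 0.03539291396737099), 0.010334714315831661) [0.54654457 0.03550263 0.08392006]
pot from wrist [ 0.56946325 -0.05985926]
lid ((0.5703951120376587, -0.058775823563337326), 0.05921633914113045)
collar 1047 ((0.5698114037513733, -0.058061383664608), 0.019892936572432518)
```

Wrist and scene views agree that the lid is about 1 mm too far out. I correct for that and lower under force watch.

```bash
python3 - <<'E'
from h import *
import pickle
x,y=.5691,-.0612
r.move_l([x,y,.158],.05)
z=.158
for z in (.15,.145,.142,.140,.138,.137,.136,.135,.134,.1332):
    r.move_l([x,y,z],.04)
    s=r.sense(); f=s['ft_force']; print(z,round(s['time_s'],2),np.round(s['position'],4),np.round(f,1))
    if f[2]>4: break
E
```

```text
0.15 18.0 [ 0.5689 -0.0611  0.1496] [-0.5 -1.1 -2.2]
0.145 18.27 [ 0.5689 -0.0612  0.1447] [-0.5 -0.3 -2.4]
0.142 18.52 [ 0.569  -0.0612  0.1419] [ 0.8 -0.5 -2.6]
0.14 18.77 [ 0.569  -0.0612  0.1399] [ 0.3 -0.1 -2.4]
0.138 19.02 [ 0.569  -0.0612  0.1379] [ 0.6 -0.2 -3.1]
0.137 19.27 [ 0.5691 -0.0612  0.1369] [-0.4  0.6 -2.1]
0.136 19.52 [ 0.5691 -0.0612  0.1359] [-0.1 -0.2 -3.8]
0.135 19.77 [ 0.5692 -0.0613  0.1352] [ 0.4  0.1 -0.4]
0.134 20.02 [ 0.5693 -0.0613  0.1352] [-2.5  0.7  7.4]
```

Contact came at TCP z=0.1352, exactly as predicted, with no jam on the way down. I release and rise.

```bash
python3 - <<'E'
from h import *
import pickle
x,y=.5692,-.0612
r.move_l([x,y,.1352],.04); claw.command_gripper(.05,40)
s=r.sense(); print(s['ft_force'],s['opening'],s['position'])
r.move_l([x,y,.20],.12)
claw.command_gripper(.07)
r.move_l([x,y+.0,.23],.12)
s=r.sense(); print(s['time_s'],s['ft_force'])
d=grab('scene'); pickle.dump(d,open('s7.pkl','wb')); save(d,'s7',(200,200,340,360),3.7)
w=grab('wrist'); pickle.dump(w,open('w7.pkl','wb')); save(w,'w7')
for n,d in (('s',d),('w',w)):
    P=cloud(d).reshape(-1,3); rr=np.hypot(P[:,0]-.569,P[:,1]+.06)
    for nm,lo,hi,R,r0 in (('plate',.095,.113,.066,.024),('collar',.124,.136,.025,.0),('knob',.152,.168,.02,0)):
        Q=P[(rr<R)&(rr>=r0)&(P[:,2]>lo)&(P[:,2]<hi)]
        if len(Q)<10: print(n,nm,len(Q)); continue
        print(n,nm,len(Q),cv2.minEnclosingCircle(Q[:,:2].astype(np.float32)),np.median(Q[:,2]))
        if nm=='plate':
            A=np.c_[Q[:,:2]-[.569,-.06],np.ones(len(Q))]; c=np.linalg.lstsq(A,Q[:,2],rcond=None)[0]; print('  tilt',np.degrees(c[:2]),c[2])
E
```

```text
[ 0.07846301 -0.54711669 -0.21276759] 0.04986940147256845 [ 0.56923978 -0.06121349  0.13520223]
22.1083 [0.32699015 0.56013703 0.1160165 ]
s plate 1769 ((0.5688048601150513, -0.05978250131011009), 0.06000190228223801) 0.10391170517232162
  tilt [-0.364161    0.65746071] 0.10377409029168855
s collar 133 ((0.5699595212936401, -0.059983547776937485), 0.020201565697789192) 0.12944795651931007
s knob 89 ((0.5702105760574341, -0.06009967625141144), 0.010172425769269466) 0.16144604330459233
w plate 11012 ((0.5697669982910156, -0.059863828122615814), 0.05923907458782196) 0.1042296979535638
  tilt [ 0.04500449 -0.04627248] 0.10420751239291774
w collar 687 ((0.5691940784454346, -0.05961845815181732), 0.01992877386510372) 0.1298799024108931
w knob 653 ((0.5696044564247131, -0.06021147593855858), 0.010056950151920319) 0.1619084604341499
```

View pics/s7.png

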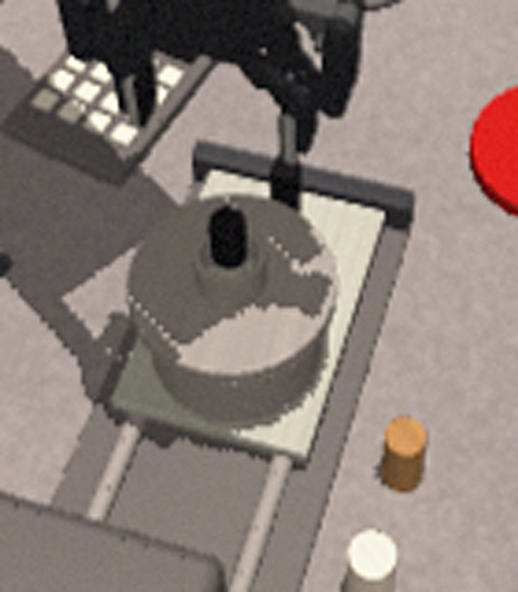

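View pics/w7.png

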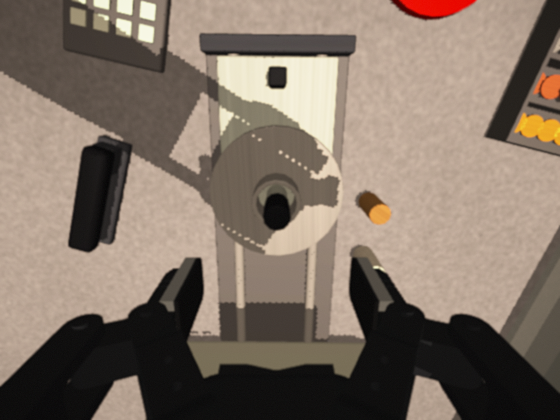

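Both lids are seated level: plate top 0.104, collar top 0.130, knob top 0.162, all as specified. Next I take the collar.

```bash
python3 - <<'E'
from h import *
import pickle
x,y=.5691,-.0608
r.move_l([x,y,.16],.12); r.move_l([x,y,.1045],.06)
s=r.sense(); print(np.round(s['position'],4),s['ft_force'])
claw.command_gripper(.048)
s=r.sense(); print(s['opening'],s['ft_force'])
claw.command_gripper(.03,50)
s=r.sense(); print(s['time_s'],s['opening'],s['ft_force'],s['moment'],np.round(s['position'],4))
d=grab('scene'); pickle.dump(d,open('s8.pkl','wb')); save(d,'s8',(200,200,340,360),3.7)
w=grab('wrist'); pickle.dump(w,open('w8.pkl','wb')); save(w,'w8')
E
```

```text
[ 0.5693 -0.0609  0.1049] [-0.61874418  0.65912072  0.75175368]
0.04804180061454563 [-0.15990367  0.18616795 -0.39664177]
24.6 0.0379382982573826 [-1.09820651 -0.23722694  4.76977011] [-0.04747742  0.32099206 -0.04256686] [ 0.5692 -0.0609  0.1049]
```

View pics/s8.png

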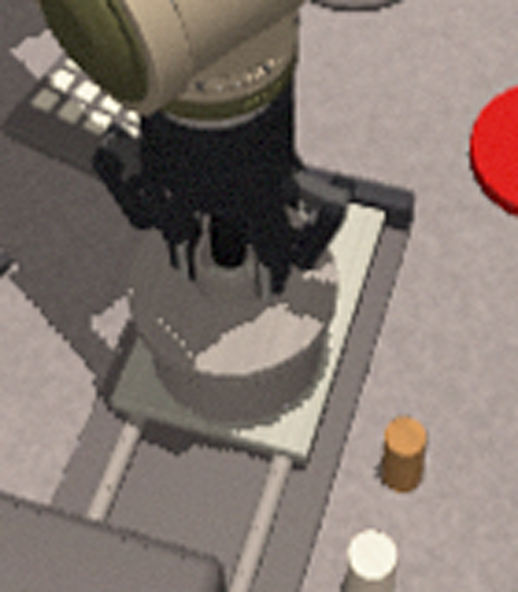

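View pics/w8.png

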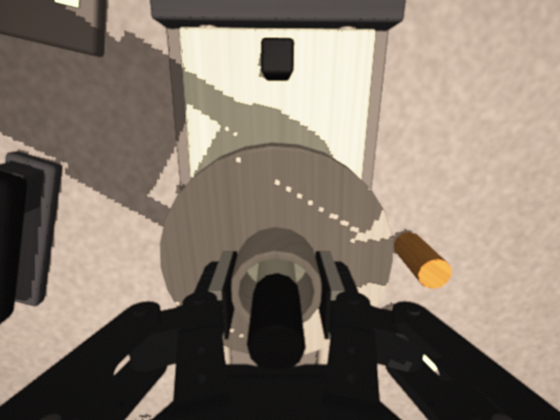

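The collar is gripped (38 mm) with the knob free between the fingers. I raise straight up, slowly at first.

```bash
python3 - <<'E'
from h import *
import pickle
x,y=r.sense()['position'][:2]
for z,v in ((.113,.03),(.21,.06)):
    r.move_l([x,y,z],v); s=r.sense(); print(np.round(s['position'],4),s['eef_rot'],s['opening'],np.round(s['ft_force'],1),np.round(s['moment'],2))
r.wait(.3)
print(r.sense()['time_s'],r.sense()['opening'])
d=grab('scene'); pickle.dump(d,open('s9.pkl','wb')); save(d,'s9'); save(d,'s9c',(190,140,350,340),2.9)
w=grab('wrist'); pickle.dump(w,open('w9.pkl','wb'))
P=cloud(d).reshape(-1,3); rr=np.hypot(P[:,0]-.569,P[:,1]+.06)
for nm,lo,hi,R,r0 in (('innerdisc',.095,.106,.07,.014),('knob',.15,.168,.013,0),('outerplate',.2,.216,.068,.024)):
    Q=P[(rr<R)&(rr>=r0)&(P[:,2]>lo)&(P[:,2]<hi)]
    print(nm,len(Q)); 
    if len(Q)<10: continue
    A=np.c_[Q[:,:2]-[.569,-.06],np.ones(len(Q))]; c=np.linalg.lstsq(A,Q[:,2],rcond=None)[0]; print(np.median(Q,0),'tilt',np.degrees(c[:2]),c[2],cv2.minEnclosingCircle(Q[:,:2].astype(np.float32)))
P=cloud(w).reshape(-1,3); rr=np.hypot(P[:,0]-.569,P[:,1]+.06)
Q=P[(rr<.066)&(rr>.024)&(P[:,2]>.2)&(P[:,2]<.22)]; A=np.c_[Q[:,:2]-[.569,-.06],np.ones(len(Q))]; c=np.linalg.lstsq(A,Q[:,2],rcond=None)[0]; print('w plate',len(Q),np.degrees(c[:2]),c[2])
E
```

```text
[ 0.5692 -0.0609  0.1129] [-3.14152061e+00  8.60434692e-06  2.44323104e-01] 0.038175232969829845 [-0.5 -0.1 -2.3] [ 0.04 -0.02 -0.04]
[ 0.5691 -0.0609  0.2097] [-3.14127495e+00  5.16655223e-04  2.44315812e-01] 0.03786065309608826 [ 0.1  0.2 -1.9] [-0.01 -0.01 -0.02]
27.2 0.03796386804411737
innerdisc 1048
[ 0.5872575  -0.07864737  0.09989749] tilt [-0.22131988  0.29775972] 0.09999527763987344 ((0.5699735879898071, -0.05990993604063988), 0.05246837064623833)
knob 0
outerplate 1583
[ 0.58717677 -0.08340757  0.20883283] tilt [-0.54409844  0.89955638] 0.20888822205280516 ((0.5702834129333496, -0.060333460569381714), 0.059790950268507004)
w plate 24127 [ 0.08359541 -0.10772065] 0.20928937720592655
```

View pics/s9c.png

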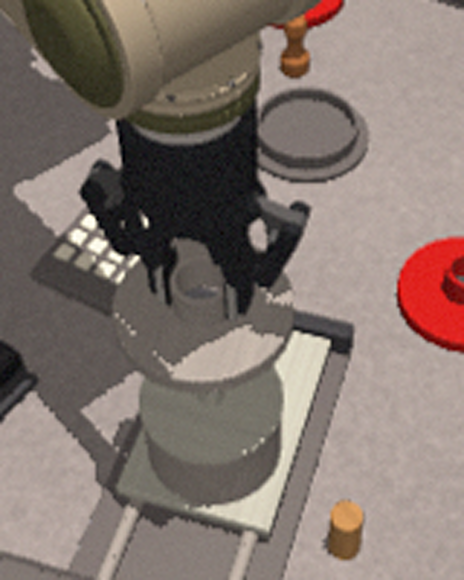

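View pics/s9.png

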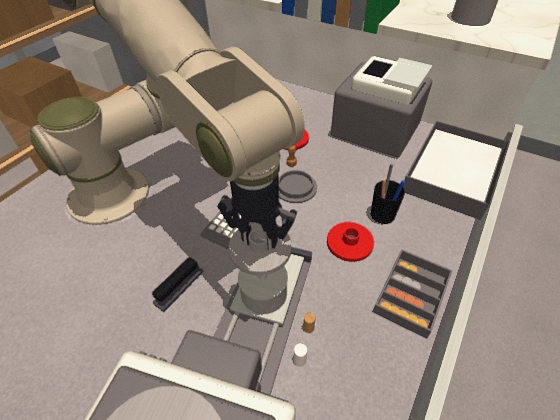

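```bash
python3 - <<'E'
from h import *
s=r.sense(); print(s['time_s'],s['opening'],s['position'])
job_done()
E
```

```text
27.3 0.03819532977145397 [ 0.56918849 -0.06090294  0.20999218]
the job is handed in; nothing more can be done
```

I finished the job and handed it in at 27.3 s, with the arm still holding the outer lid above the pot.

- **Carriage:** I pulled it out by its post until the resistance rose to about 25 N at the stop. The images show its plate edge against the stop bar. It moved only about 0.131 m, measured on the pot, rather than 0.150 m. I take that to mean it did not start exactly at zero.
- **Placing the lids:** I lifted the nested pair by the knob and they stayed together and level. They met the rim at the predicted height with no jam on the way down. After I let go of the knob, the lid and knob heights were as specified (104, 130 and 162 mm).
- **Raising the outer lid:** I took it by the collar and raised it straight up. Its skirt edge is at about 195 mm, roughly 33 mm above the knob's top.
- **Levelness:** The wrist camera shows the outer lid level to about 0.1°. The scene camera's coarser fit gave up to 0.9°.
- **Inner lid and surroundings:** The inner lid's disc is still at 100 mm and centred on the pot. I could not see its knob directly in the last scene picture, because the raised lid hides it. The bystanders in view and the red lids look unmoved.

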